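Tape the free space in front of the juice dispenser

ROBOT

A 6-joint arm with a two-finger parallel gripper is mounted at the origin on the work surface. World frame = base frame: x ahead of the robot, y to its left, z up, the work surface at z = 0. Lengths are in m, angles in rad, forces in N, time in s.
With the tool pointing down it reaches from about 0.325 to 0.85 m from the base axis. Payload 15.5 kg.
Tool frame: the origin (TCP) lies on the mounting face of the last link; the fingertips stand 191 mm ahead of it and the grasp point (between the pads) lies 172 mm ahead of it; z points along the fingers, y is the direction in which the jaws open and shut (so a half turn about z gives the same grasp; the last joint's range is limited). The gripper opens to 91 mm and grips with 3 to 60 N. Pads are 32 mm wide; open, the fingers measure 118 mm over their backs; the gripper's body (76 mm by 178 mm) begins 60 mm behind the grasp point.
Start: joints at [-1.214, 0.494, 1.345, -0, 1.302, -0.096], TCP at [0.273, -0.562, 0.405] pointing down, gripper open.
Joint ranges: [-2.91, 2.91], [-0.82, 2.16], [0.22, 2.67], [-1.22, 4.37], [0.12, 2.79], [-3.08, 3.08]. Speed limits (rad/s): [1.89, 1.89, 2.57, 3.01, 3.01, 3.01].

INTERFACE

Orientations are given as [roll, pitch, yaw] about the fixed x, y, z axes, in that order (R = Rz(yaw) Ry(pitch) Rx(roll)).
In Python, from rig import arm gives the robot as it stands. The module is installed in compiled form; this text tells all that it offers.
- The arm moves only by the tool move_arm, never from a script. Its argument "increments" is a list of rows, each an object with "slide": the shift along the tool's x, y, z in m, a list of three; "rot": the turn, a rotation vector about the tool's x, y, z in rad, a list of three. A call has exactly 10 rows; each row is the pose to reach, as a shift and turn from the pose commanded when the call began, along the tool's axes at that moment; what a row does not reach only later rows make up. A row lasts 1/8 s, in which the tool goes at most 62.5 mm and 10.7 degrees, less where a joint would pass 70% of its speed; a pose out of reach is approached as far as the arm can. A call with a gripper value outside its range is refused whole. "gripper" is the gripper's target within -1 to 1 (shut at 1, half-way at 0, fully open at -1), set as the call begins (left out, the last holds). The fingers move at their own pace and stop on an object; the grip force is fixed at half the most. Time passes only in rows, so rows that repeat a pose let the fingers close, or fill a call up. It gives the time, the measured TCP pose, the force and the opening at its end, in the units of the state.
- arm.read_state(): the state, without advancing time (a new reading comes with each control period).
- arm.capture(name): name is "side" or "top"; returns a dict with "color" (480x640x3 uint8, blue, green, red), "depth" (480x640 float32, m along the optical axis (not along the pixel's ray), 0 where there is no reading), "mtx" (3x3 intrinsics, pixels), "R" (3x3) and "t" (3): a world point X has camera coordinates R X + t. Camera axes: x right, y down, z forward; pixel columns grow to the right and rows downward; lengths in m; the calibration is good to about 2 mm. A picture is of the moment at which its call begins.
- arm.job_done(): hands the job in, once; it reports no verdict.
The state is a dict: "time": time; "joint_positions": joint angles; "joint_velocities": joint speeds; "joint_efforts": joint torques, N m; "ee_pos": TCP position; "tcp_rot": TCP orientation; "ft_force": force on the tool from outside, world axes, zero at the start; "torque": the same for the moment, N m; "gripper_width": finger opening in m.
Only numpy, scipy, OpenCV 4.12 (cv2) and the standard library are available. Lean on these libraries where they do the work, as an engineer would, in place of code of your own. Each camera call takes 0.05 s, during which the arm holds its last target. There are 200 camera calls.

TASK

Measure the clear space on the wooden serving step between its open end and the juice dispenser's drip tray: hook the tape measure's end over the step's open end, back the case away along the step, square to that edge, until its back rests against the front of the drip tray, and then push the red thumb lock fully down. Leave the tape standing there on the step, still hooked and locked, so that the length can be read, and do not disturb the dessert pots, the crockery and the screwdriver.

Things in the scene. Friction and masses are not known exactly. Their poses are not given: they have to be found in the camera images.
- tape_mid (a point): centre of the tape measure's upright case (black and orange, 0.4 kg), 34 mm above its sole; x forward to mouth and hook, z up. Case 76 mm long (x -38 to +38), 38 thick in y, 65 high. Grip it across its thickness from above, best 10 mm behind centre. Its rubber sole holds it where it is set down, even with tape drawn out. It starts on the parts box, nose and hook overhanging
- tape_back (a point): middle of the case's rear face, 38 mm behind the case's centre and 13 mm lower; the rear face is flat from 8 to 44 mm above the sole
- hook (a point): inner (rear) face of the steel hook at the tape's end, 3 mm below the sole's level; hook 20 mm wide, 2 thick, hanging down to 9 mm below the sole; the tape runs 3 mm above the sole. With the tape in, this face is 40 mm ahead of the case's centre, 2 mm off the nose
- blade (a joint): length of tape drawn out, in m: 0 in, at most 0.25. Drawing it out takes 3 to 4 N; let go unhooked, it runs back in
- lock (a joint): thumb lock: 0 free, 0.007 m fully down; it brakes the tape over the last 1 mm and stays where it is put. It goes down (and 2 mm forward) with about 7 N
- lock_top (a point): middle of the red thumb lock's top, on the front shoulder of the case, 29 mm ahead of the case's centre, 64 mm above the sole when free and 57 mm when down; the pad is 18 mm square. Behind it the case's round top rises: 56 mm above the sole 13 mm behind this point, 65 mm at its highest, 35 mm behind
- step_edge (a point): middle of the top edge of the step's open end, 60 mm above the counter. y along the step from the open end towards the dispenser, x across it, z up. The step (fixed wooden plinth) is 360 mm wide (x -180 to +180) and 680 mm long
- tray_front (a point): middle of the front face of the dispenser's white drip tray, 21 mm above the step's top; axes as the step's. The tray is 200 mm wide, 42 mm high and 120 mm deep; green tap and machine body (fixed, 490 mm tall) begin 64 mm behind this face, 150 mm above the step
- partsbox: closed grey and blue parts box (fixed), 170 by 120 by 50 mm, origin under its centre; the tape measure starts on it
- cup_pink: dessert pot with a pink lid, 72 mm across, 58 mm high, on the step beside the way of the tape; origin under its centre; leave alone
- cup_blue: dessert pot with a blue lid, same size, also on the step; leave alone
- cup_mint: dessert pot with a mint lid, same size, on the counter; leave alone
- mug: white mug, 76 mm across, 85 mm high; leave alone
- sugar_jar: white jar with a steel cap, 72 mm across, 100 mm high; leave alone
- bowl: blue bowl, 110 mm across, 50 mm high; leave alone
- screwdriver: green-handled screwdriver, 190 mm long; leave alone

How it is judged:
By the outcome, as a careful person would: the job done as asked, in the order asked, and still so for the second after the job is handed in, with the robot touching nothing.
It also fails if it takes over 51 s, if anything falls off the work surface, if the arm or the gripper's body presses on something with over 40 N, if the wrist force passes 120 N, or if a joint passes its speed limit or range.

## Working session

There is one attempt and no reset: what is moved stays moved. The work goes in short steps, Python scripts to look and compute and a tool call to move; the robot and the scene stay as the last step left them, time stands still between calls to the robot, and variables do not carry over. Pictures are saved under pics/ and viewed, about 8 in all and at most 12, crops included, and the job is handed in when it is done.

Besides the shell and the picture viewer there is one more tool, called after ">>>" as name(argument=value, ...) on one line, values as JSON. move_arm: Moves the arm, as the interface text tells. Its arguments: {"type":"object","properties":{"increments":{"type":"array"},"gripper":{"type":"number"}},"required":["increments"]}

```bash
mkdir -p pics; cat > h.py <<'E'
import numpy as np,cv2
from rig import arm
def world(c,u,v,z=None):
    d=c["depth"][int(v),int(u)] if z is None else None
    r=np.linalg.inv(c["mtx"])@[u,v,1]
    R,t=c["R"],c["t"]
    if z is None: return R.T@(r*d-t)
    o=-R.T@t; w=R.T@r
    return o+w*(z-o[2])/w[2]
def cloud(c):
    d=c["depth"]; v,u=np.mgrid[:480,:640]
    p=np.stack([u,v,np.ones_like(u)],-1)@np.linalg.inv(c["mtx"]).T*d[...,None]
    return (p-c["t"])@c["R"]
E
python3 - <<'E'
from h import *
for n in("top","side"):
    c=arm.capture(n); cv2.imwrite(f"pics/{n}0.png",c["color"]); np.savez(f"{n}0.npz",**c)
    print(n,c["mtx"].round(1).tolist(),(-c["R"].T@c["t"]).round(3),c["R"].round(3).tolist())
print(arm.read_state())
E
```

```text
top [[461.3, 0.0, 322.1], [0.0, 461.3, 237.4], [0.0, 0.0, 1.0]] [ 0.392 -0.151  1.187] [[-0.029, -1.0, 0.007], [-0.99, 0.028, -0.14], [0.14, -0.011, -0.99]]
side [[558.5, 0.0, 306.2], [0.0, 558.5, 238.9], [0.0, 0.0, 1.0]] [ 0.426 -1.149  0.969] [[0.992, -0.125, -0.008], [-0.089, -0.658, -0.747], [0.088, 0.742, -0.664]]
{'time': 0.1, 'joint_positions': array([-1.21350800e+00,  4.94103619e-01,  1.34603444e+00, -3.72301988e-05,
        1.30251961e+00, -9.54934328e-02]), 'joint_velocities': array([-7.19141858e-05, -1.20472566e-03, -1.45889782e-03,  2.13936002e-04,
        2.14962444e-03,  6.98644365e-04]), 'joint_efforts': array([ 3.07928356e-03, -8.80240989e+01, -3.82542372e+01,  7.09829852e-02,
        4.82917868e-02, -5.11932581e-05]), 'ee_pos': array([ 0.27337427, -0.56189992,  0.40422039]), 'tcp_rot': array([-3.14052906e+00, -6.58237396e-05,  4.52791613e-01]), 'ft_force': array([-0.00574898,  0.37476318,  0.59713914]), 'torque': array([-0.0073958 ,  0.00859013, -0.02436121]), 'gripper_width': 0.09115206757005137}
```

View pics/top0.png

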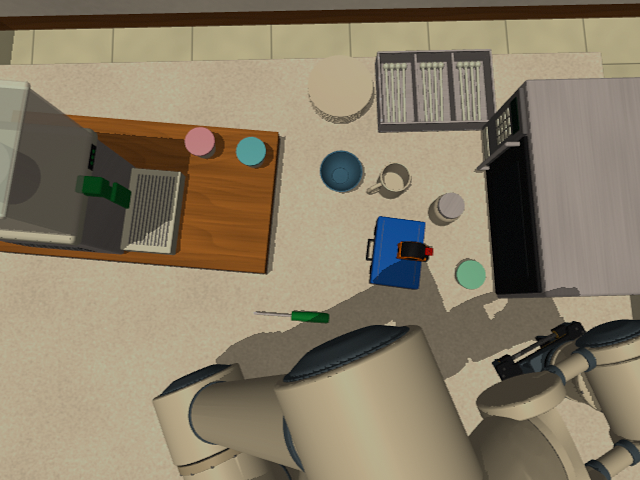

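View pics/side0.png

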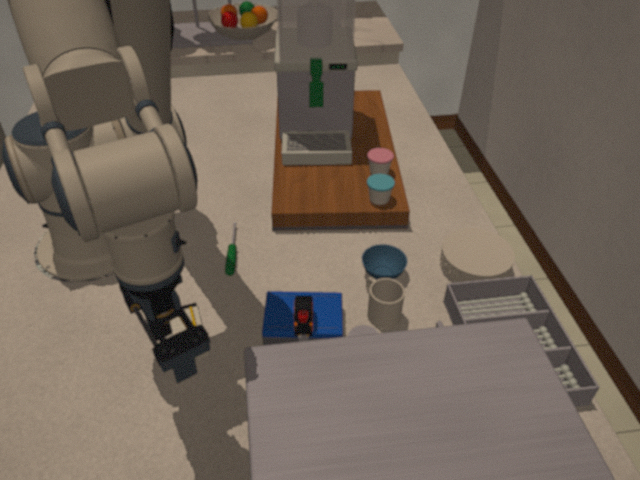

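The top picture shows the step on the left, with its open end at column ~272 and the tray front at ~180. The pots are at (200,142) and (251,151). The tape is on the blue box at (412,250), with its hook pointing right, away from the step. Next I measure these.

```bash
python3 - <<'E'
from h import *
c=dict(np.load("top0.npz")); P=cloud(c); hsv=cv2.cvtColor(c["color"],cv2.COLOR_BGR2HSV)
def line(pts): 
    vx,vy,x,y=cv2.fitLine(pts.astype(np.float32),cv2.DIST_HUBER,0,.001,.001).ravel(); return np.array([vx,vy]),np.array([x,y])
# step open end: per row last column at height>.045
E=[]
for v in range(165,262,3):
    u=max(u for u in range(200,300) if P[v,u,2]>.045); E.append(world(c,u+.5,v,.06)[:2])
E=np.array(E); d,o=line(E); print("edge dir",d,o,"resid",np.abs((E-o)@[-d[1],d[0]]).max())
print("corner rows ends", world(c,281,133,.06),world(c,267,272,.06))
print("step z",np.median(P[180:240,200:260,2]))
# tray front top edge z=.102
T=[]
for v in range(180,246,3):
    us=[u for u in range(150,215) if P[v,u,2]>.09]
    if us: T.append(world(c,max(us)+.5,v,.102)[:2])
T=np.array(T); dt,ot=line(T); print("tray dir",dt,ot,"res",np.abs((T-ot)@[-dt[1],dt[0]]).max(),T[0],T[-1])
# tape: points above .07 near
m=np.zeros((480,640),bool); m[225:275,385:445]=1
m&=(P[...,2]>.06)
q=P[m]; print("tape",len(q),q.min(0),q.max(0),q[q[:,2]>.1].mean(0))
r=m&(hsv[...,1]>150)&((hsv[...,0]<6)|(hsv[...,0]>174)); q=P[r];v,u=np.nonzero(r); print("red",len(q),np.median(q,0),u.min(),u.max(),v.min(),v.max())
cv2.imwrite("pics/tape.png",cv2.resize(c["color"][215:285,360:450],None,fx=8,fy=8,interpolation=cv2.INTER_CUBIC))
for n,(u,v) in dict(pink=(200,139),blue=(251,148)).items(): print(n,world(c,u,v))
E
```

```text
edge dir [ 0.99386066 -0.11063872] [ 0.639292   -0.04062895] resid 0.05786411031901329
corner rows ends [ 0.82190624 -0.06673429  0.06      ] [ 0.46906875 -0.026806    0.06      ]
step z 0.06055840325359702
tray dir [ 0.9943355  -0.10628722] [0.6155232 0.1814904] res 0.08783325004469972 [0.69391048 0.17428204] [0.54102445 0.18865828]
tape 591 [ 0.39157945 -0.423123    0.06009116] [ 0.53051398 -0.15079169  1.18701413] [ 0.50387099 -0.37737193  0.1381513 ]
red 65 [ 0.50336031 -0.41001724  0.11393035] 400 432 247 258
pink [0.78841708 0.12313147 0.12164306]
blue [0.76366944 0.00144457 0.11903462]
```

View pics/tape.png

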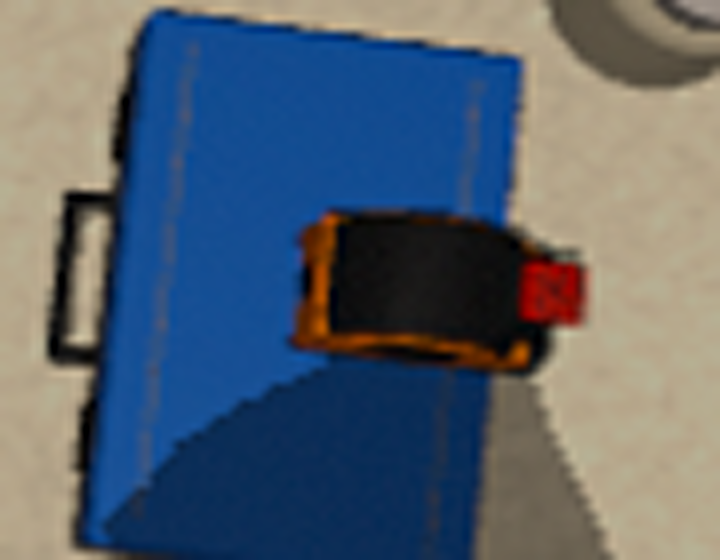

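The crop shows the case pointing right and slightly down, with the red lock at crop (555,295). Next I need the tape pose more precisely, plus the tray extent.

```bash
python3 - <<'E'
from h import *
for n in("top","side"):
    c=dict(np.load(n+"0.npz")); P=cloud(c)
    s=(abs(P[...,0]-.5)<.07)&(abs(P[...,1]+.38)<.08)&(c["depth"]>.1)
    for lo,hi in((.075,.122),(.095,.122),(.108,.122)):
        q=P[s&(P[...,2]>lo)&(P[...,2]<hi)]
        r=cv2.minAreaRect(q[:,:2].astype(np.float32)); print(n,lo,len(q),np.round(r[0],4),np.round(r[1],4),round(r[2],1),"zmax",q[:,2].max().round(4))
        w,V=np.linalg.eigh(np.cov(q[:,:2].T)); print("   pca",V[:,1].round(3),np.degrees(np.arctan2(*(V[:,1]*np.sign(-V[1,1])))).round(1))
    hsv=cv2.cvtColor(c["color"],cv2.COLOR_BGR2HSV)
    r=s&(hsv[...,1]>170)&((hsv[...,0]<4)|(hsv[...,0]>176))&(P[...,2]>.1)&(P[...,1]<-.395)
    v,u=np.nonzero(r); print("red",len(u),np.median(P[r],0).round(4), world(c,u.mean(),v.mean(),.114).round(4))
    # tray extents
    t=(abs(P[...,2]-.102)<.006)&(P[...,1]>.17)&(P[...,1]<.25)&(c["depth"]>.1)&(P[...,0]>.45)&(P[...,0]<.8)
    q=P[t]; print("tray",len(q),np.percentile(q,[1,50,99],0).round(3).tolist())
c=dict(np.load("top0.npz"));P=cloud(c)
E=[]
for v in range(175,262,3):
    u=max(u for u in range(240,290) if .045<P[v,u,2]<.075); E.append(world(c,u+.5,v,.06)[:2])
E=np.array(E);print(np.polyfit(E[:,0],E[:,1],1),np.polyval(np.polyfit(E[:,0],E[:,1],1),.62))
E
```

```text
top 0.075 546 [ 0.5078 -0.3845] [0.0768 0.0395] 82.4 zmax 0.121
   pca [0.166 0.986] -170.4
top 0.095 462 [ 0.5079 -0.3849] [0.0762 0.0391] 82.6 zmax 0.121
   pca [0.136 0.991] -172.2
top 0.108 307 [ 0.5058 -0.3895] [0.0665 0.036 ] 79.1 zmax 0.121
   pca [0.155 0.988] -171.1
red 55 [ 0.5037 -0.4099  0.1144] [ 0.5039 -0.4107  0.114 ]
tray 2297 [[0.522, 0.178, 0.098], [0.626, 0.217, 0.103], [0.718, 0.249, 0.107]]
side 0.075 617 [ 0.5073 -0.3922] [0.066  0.0371] 82.4 zmax 0.1177
   pca [0.152 0.988] -171.3
side 0.095 439 [ 0.5074 -0.3922] [0.066  0.0371] 82.4 zmax 0.1177
   pca [0.159 0.987] -170.9
side 0.108 322 [ 0.5086 -0.393 ] [0.0647 0.0351] 83.3 zmax 0.1177
   pca [0.142 0.99 ] -171.8
red 71 [ 0.5036 -0.4198  0.1126] [ 0.5037 -0.4196  0.114 ]
tray 953 [[0.522, 0.174, 0.096], [0.626, 0.212, 0.102], [0.718, 0.249, 0.106]]
[-0.10909811  0.02879925] -0.03884157580957885
```

```bash
cat >> h.py <<'E'
def plan(x,y,z,yaw):
    from scipy.spatial.transform import Rotation as Ro
    s=arm.read_state(); R=Ro.from_euler("xyz",s["tcp_rot"]); T=Ro.from_euler("xyz",[np.pi,0,yaw])
    print("slide",R.inv().apply(np.array([x,y,z])-s["ee_pos"]).round(4),"rot",(R.inv()*T).as_rotvec().round(4),"t",s["time"])
E
python3 -c "
from h import *
plan(.5093,-.3766,.33,1.438)"
```

```text
slide [ 0.2932 -0.0633  0.0743] rot [-9.000e-04 -6.000e-04 -9.852e-01] t 0.1
```

>>> move_arm(increments=[{"slide": [0.037,-0.008,0.009],"rot": [0,0,-0.123]},{"slide": [0.073,-0.016,0.018],"rot": [0,0,-0.246]},{"slide": [0.11,-0.024,0.028],"rot": [0,0,-0.369]},{"slide": [0.147,-0.032,0.037],"rot": [0,0,-0.493]},{"slide": [0.183,-0.04,0.046],"rot": [0,0,-0.616]},{"slide": [0.22,-0.047,0.056],"rot": [0,0,-0.739]},{"slide": [0.257,-0.055,0.065],"rot": [0,0,-0.862]},{"slide": [0.2932,-0.0633,0.0743],"rot": [-0.0009,-0.0006,-0.9852]},{"slide": [0.2932,-0.0633,0.0743],"rot": [-0.0009,-0.0006,-0.9852]},{"slide": [0.2932,-0.0633,0.0743],"rot": [-0.0009,-0.0006,-0.9852]}], gripper=-1)

```text
time: 1.35
ee_pos: [0.5091, -0.377, 0.3303]
tcp_rot: [3.142, 0.001, 1.437]
ft_force: [-0.1, -0.3, 0.4]
gripper_width: 0.0909
```

```bash
python3 -c "
from h import *
plan(.5093,-.3766,.257,1.438)
c=arm.capture('side'); cv2.imwrite('pics/s1.png',cv2.resize(c['color'][180:400,160:440],None,fx=2.5,fy=2.5))"
```

```text
slide [0.0005 0.0001 0.0733] rot [ 0.      0.0009 -0.001 ] t 1.35
```

View pics/s1.png

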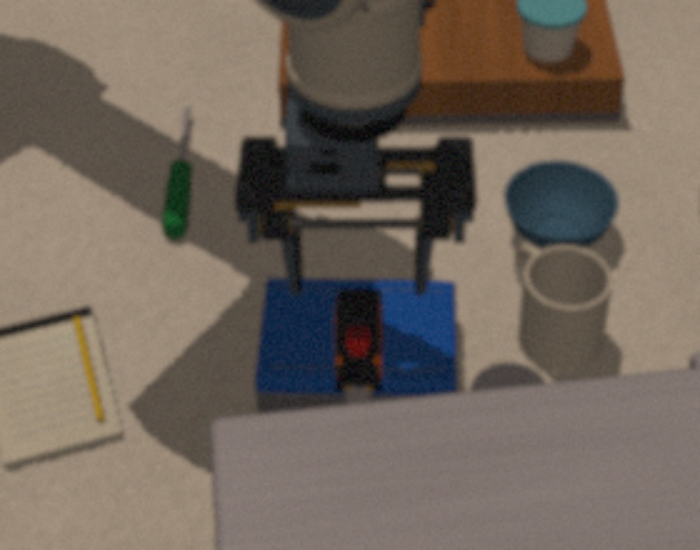

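The gripper straddles the tape: the fingers are at crop columns 293 and 425, and the tape at ~360 sits centred between them. Next I descend and close.

>>> move_arm(increments=[{"slide": [0,0,0.015],"rot": [0,0,0]},{"slide": [0,0,0.03],"rot": [0,0,0]},{"slide": [0,0,0.045],"rot": [0,0,0]},{"slide": [0,0,0.06],"rot": [0,0,0]},{"slide": [0,0,0.068],"rot": [0,0,0]},{"slide": [0,0,0.073],"rot": [0,0,0]},{"slide": [0,0,0.073],"rot": [0,0,0]},{"slide": [0,0,0.073],"rot": [0,0,0]},{"slide": [0,0,0.073],"rot": [0,0,0]},{"slide": [0,0,0.073],"rot": [0,0,0]}])

```text
time: 2.65
ee_pos: [0.5095, -0.3769, 0.2577]
tcp_rot: [3.141, 0.001, 1.438]
ft_force: [-0.9, 0.3, 0.2]
gripper_width: 0.0911
```

>>> move_arm(increments=[{"slide": [0,0,0],"rot": [0,0,0]},{"slide": [0,0,0],"rot": [0,0,0]},{"slide": [0,0,0],"rot": [0,0,0]},{"slide": [0,0,0],"rot": [0,0,0]},{"slide": [0,0,0],"rot": [0,0,0]},{"slide": [0,0,0],"rot": [0,0,0]},{"slide": [0,0,0],"rot": [0,0,0]},{"slide": [0,0,0],"rot": [0,0,0]},{"slide": [0,0,0],"rot": [0,0,0]},{"slide": [0,0,0],"rot": [0,0,0]}], gripper=1)

```text
time: 3.9
ee_pos: [0.5094, -0.3769, 0.2574]
tcp_rot: [3.141, 0.001, 1.438]
ft_force: [-0.6, -0.1, -0.9]
gripper_width: 0.038
```

>>> move_arm(increments=[{"slide": [0,0,-0.005],"rot": [0,0,0]},{"slide": [0,0,-0.015],"rot": [0,0,0]},{"slide": [0,0,-0.03],"rot": [0,0,0]},{"slide": [0,0,-0.045],"rot": [0,0,0]},{"slide": [0,0,-0.06],"rot": [0,0,0]},{"slide": [0,0,-0.075],"rot": [0,0,0]},{"slide": [0,0,-0.08],"rot": [0,0,0]},{"slide": [0,0,-0.08],"rot": [0,0,0]},{"slide": [0,0,-0.08],"rot": [0,0,0]},{"slide": [0,0,-0.08],"rot": [0,0,0]}])

```text
time: 5.15
ee_pos: [0.5093, -0.3768, 0.3368]
tcp_rot: [-3.141, 0.0, 1.438]
ft_force: [0.8, 0.0, -3.7]
gripper_width: 0.0378
```

```bash
python3 -c "
from h import *
plan(.6043,.0031,.31,1.462)"
```

```text
slide [0.3891 0.0439 0.0267] rot [-0.0003  0.0004 -0.024 ] t 5.15
```

>>> move_arm(increments=[{"slide": [0.03,0.003,0],"rot": [0,0,-0.003]},{"slide": [0.08,0.009,0],"rot": [0,0,-0.006]},{"slide": [0.13,0.015,0],"rot": [0,0,-0.009]},{"slide": [0.18,0.021,0],"rot": [0,0,-0.012]},{"slide": [0.23,0.027,0],"rot": [0,0,-0.015]},{"slide": [0.28,0.033,0],"rot": [0,0,-0.018]},{"slide": [0.33,0.038,0.005],"rot": [0,0,-0.021]},{"slide": [0.37,0.042,0.015],"rot": [0,0,-0.024]},{"slide": [0.389,0.044,0.0267],"rot": [0,0,-0.024]},{"slide": [0.389,0.044,0.0267],"rot": [0,0,-0.024]}])

```text
time: 6.4
ee_pos: [0.6044, 0.0038, 0.3092]
tcp_rot: [-3.14, 0.001, 1.464]
ft_force: [0.1, -1.1, -5.0]
gripper_width: 0.0377
```

```bash
python3 -c "
from h import *
plan(.6043,.0031,.28,1.462)
a=arm.capture('side'); b=arm.capture('top'); np.savez('s2.npz',**a)
cv2.imwrite('pics/s2.png',np.hstack([cv2.resize(a['color'][80:260,260:430],(520,550),interpolation=cv2.INTER_CUBIC),cv2.resize(b['color'][120:290,200:290],(280,550))]))"
```

```text
slide [-0.0007  0.0001  0.0292] rot [-0.0015  0.001   0.0015] t 6.4
```

View pics/s2.png

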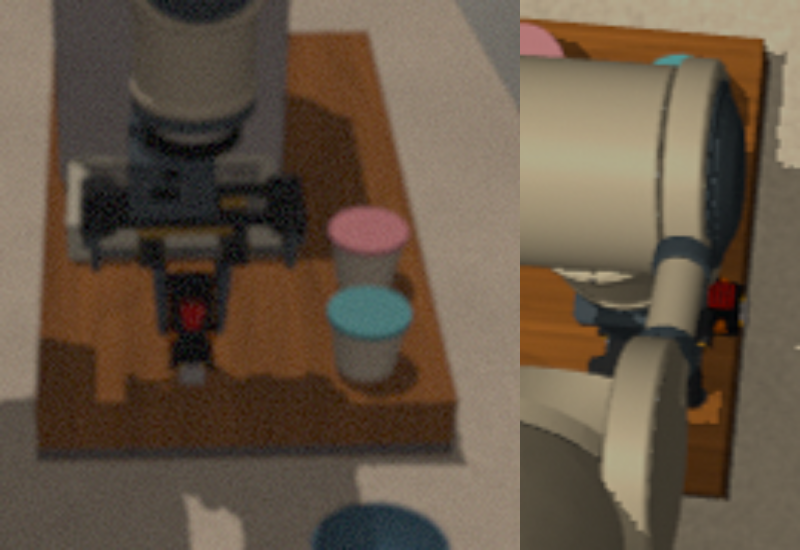

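The side crop shows the tape held over the step just before the open edge (hook at crop (192,375)), clear of the pots. In the top crop a large arm link reaches toward the dispenser, so I check its clearance to the machine.

```bash
python3 - <<'E'
from h import *
b=arm.capture('top'); a=arm.capture('side')
cv2.imwrite('pics/f3.png',np.hstack([cv2.resize(b['color'],None,fx=.75,fy=.75)[:,:400],cv2.resize(a['color'],None,fx=.75,fy=.75)[:,:400]]))
for n,c in(("top",b),("side",a)):
    P=cloud(c)
    m=(c["depth"]>.1)&(P[...,2]>.25)&(P[...,1]>.0)
    for lo in np.arange(.25,.9,.1):
        q=P[m&(P[...,2]>lo)&(P[...,2]<lo+.1)&(P[...,0]>.2)]
        if len(q): print(n,round(lo,2),len(q),np.percentile(q,[1,99],0).round(2).tolist())
print(arm.read_state()["joint_positions"].round(3))
E
```

```text
top 0.25 3609 [[0.52, 0.01, 0.25], [0.73, 0.44, 0.35]]
top 0.35 4216 [[0.53, 0.01, 0.35], [0.72, 0.39, 0.45]]
top 0.45 10284 [[0.52, 0.0, 0.45], [0.73, 0.31, 0.54]]
top 0.55 2835 [[0.2, 0.0, 0.56], [0.51, 0.16, 0.65]]
top 0.65 3312 [[0.21, 0.0, 0.65], [0.45, 0.18, 0.75]]
top 0.75 20213 [[0.27, 0.0, 0.75], [0.4, 0.11, 0.83]]
side 0.25 2656 [[0.52, 0.02, 0.25], [1.66, 0.79, 0.35]]
side 0.35 817 [[0.53, 0.28, 0.35], [1.66, 0.52, 0.45]]
side 0.45 2743 [[0.2, 0.0, 0.45], [0.72, 0.3, 0.55]]
side 0.55 135 [[0.2, 0.06, 0.55], [0.51, 0.14, 0.57]]
[-9.500e-02  5.670e-01  1.503e+00 -1.000e-03  1.071e+00  1.500e-02]
```

View pics/f3.png

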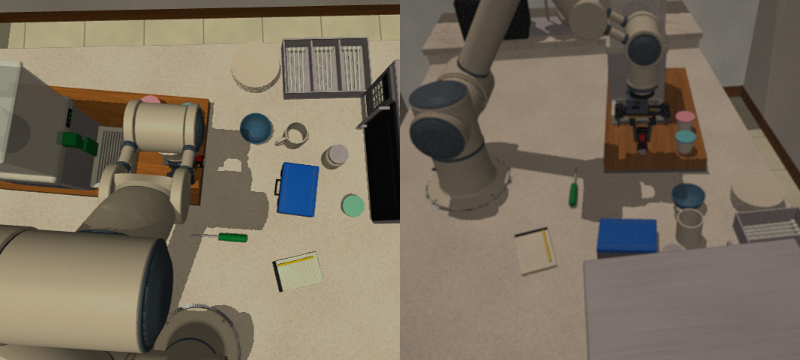

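```bash
python3 - <<'E'
from h import *
c=dict(np.load("side0.npz")); P=cloud(c)
for lo in np.arange(.15,.55,.05):
    q=P[(c["depth"]>.1)&(P[...,2]>lo)&(P[...,2]<lo+.05)&(P[...,0]>.52)&(P[...,0]<.73)&(P[...,1]>.12)&(P[...,1]<.6)]
    if len(q): print("mach",round(lo,2),len(q),"front off",np.percentile(q[:,1]-(.0288-.1091*q[:,0]),[1,5,20,50]).round(3))
b=arm.capture("top"); P=cloud(b)
q=P[(P[...,2]>.38)&(P[...,2]<.56)&(P[...,0]>.45)&(P[...,0]<.73)&(P[...,1]<.13)&(b["depth"]>.1)]
s=arm.read_state(); r=(q-s["ee_pos"])@np.array([.109,.994,0]); print("arm rel",np.percentile(r,[.5,99.5]).round(3),np.percentile(q,[1,99],0).round(3).tolist())
E
```

```text
mach 0.15 1011 front off [0.337 0.339 0.342 0.345]
mach 0.2 1154 front off [0.284 0.287 0.339 0.344]
mach 0.25 1212 front off [0.284 0.287 0.331 0.343]
mach 0.3 1459 front off [0.292 0.295 0.326 0.332]
mach 0.35 1403 front off [0.323 0.325 0.327 0.33 ]
mach 0.4 1478 front off [0.323 0.325 0.327 0.33 ]
mach 0.45 1092 front off [0.322 0.325 0.327 0.33 ]
arm rel [-0.084  0.068] [[0.471, -0.081, 0.42], [0.65, 0.073, 0.548]]
```

```bash
python3 - <<'E'
from h import *
c=dict(np.load("s2.npz")); P=cloud(c); hsv=cv2.cvtColor(c["color"],cv2.COLOR_BGR2HSV)
r=(hsv[...,1]>150)&((hsv[...,0]<5)|(hsv[...,0]>175))&(abs(P[...,0]-.6)<.03)&(abs(P[...,1]+.03)<.05)
v,u=np.nonzero(r); print(len(u),P[r].mean(0),world(c,u.mean(),v.mean(),.164))
for z in (.093,.1,.105): print(world(c,322.8,202.7,z))
for v in range(194,208): print(v,world(c,323,v).round(4),c["color"][v,323])
plan(.6043,.0035,.2695,1.462)
E
```

```text
77 [ 0.59964584 -0.03479454  0.15621297] [ 0.59805252 -0.04511562  0.164     ]
[ 0.60109427 -0.03802813  0.093     ]
[ 0.59969354 -0.04690641  0.1       ]
[ 0.59869301 -0.05324804  0.105     ]
194 [ 0.6006 -0.0425  0.124 ] [7 7 7]
195 [ 0.6005 -0.0432  0.1215] [19  9  8]
196 [ 0.6005 -0.0435  0.1186] [14 20 22]
197 [ 0.6005 -0.0435  0.1154] [20 19 15]
198 [ 0.6005 -0.0436  0.1123] [36 36 39]
199 [ 0.6007 -0.0431  0.1087] [44 47 52]
200 [ 0.6    -0.0473  0.1089] [59 62 68]
201 [ 0.6005 -0.0445  0.1035] [66 69 72]
202 [ 0.5999 -0.0489  0.1038] [61 66 71]
203 [ 0.6008 -0.0433  0.0962] [66 68 75]
204 [ 0.6003 -0.0468  0.0957] [60 66 71]
205 [ 0.6069 -0.0049  0.0592] [52 56 67]
206 [ 0.6066 -0.0071  0.0576] [34 46 62]
207 [ 0.6052 -0.0167  0.0619] [20 38 62]
slide [ 0.0017 -0.0004  0.0412] rot [ 0.0009  0.0011 -0.0012] t 6.65
```

>>> move_arm(increments=[{"slide": [0,0,0.008],"rot": [0,0,0]},{"slide": [0,0,0.016],"rot": [0,0,0]},{"slide": [0,0,0.024],"rot": [0,0,0]},{"slide": [0,0,0.03],"rot": [0,0,0]},{"slide": [0,0,0.034],"rot": [0,0,0]},{"slide": [0,0,0.037],"rot": [0,0,0]},{"slide": [0,0,0.039],"rot": [0,0,0]},{"slide": [0,0,0.04],"rot": [0,0,0]},{"slide": [0,0,0.04],"rot": [0,0,0]},{"slide": [0,0,0.04],"rot": [0,0,0]}])

```text
time: 7.9
ee_pos: [0.6046, 0.0029, 0.2705]
tcp_rot: [3.141, 0.001, 1.462]
ft_force: [0.7, -0.2, -4.1]
gripper_width: 0.0379
```

```bash
python3 -c "
from h import *
d=np.array([.1085,.9941])
p=arm.read_state();print(p['tcp_rot'],p['ft_force'])
q=p['ee_pos'][:2]+d*.03
plan(q[0],q[1],.2692,1.462)"
```

```text
[3.14095806e+00 9.11535273e-04 1.46199776e+00] [ 0.67098309 -0.18524592 -4.14657408]
slide [ 0.03   -0.      0.0013] rot [ 0.0006  0.0009 -0.    ] t 7.9
```

>>> move_arm(increments=[{"slide": [0.003,0,0.0013],"rot": [0,0,0]},{"slide": [0.006,0,0.0013],"rot": [0,0,0]},{"slide": [0.009,0,0.0013],"rot": [0,0,0]},{"slide": [0.012,0,0.0013],"rot": [0,0,0]},{"slide": [0.015,0,0.0013],"rot": [0,0,0]},{"slide": [0.018,0,0.0013],"rot": [0,0,0]},{"slide": [0.021,0,0.0013],"rot": [0,0,0]},{"slide": [0.024,0,0.0013],"rot": [0,0,0]},{"slide": [0.027,0,0.0013],"rot": [0,0,0]},{"slide": [0.03,0,0.0013],"rot": [0,0,0]}])

```text
time: 9.15
ee_pos: [0.6078, 0.0329, 0.269]
tcp_rot: [3.141, 0.001, 1.462]
ft_force: [0.6, -2.8, -5.2]
gripper_width: 0.038
```

```bash
python3 -c "
from h import *
a=arm.capture('side')
cv2.imwrite('pics/s4.png',cv2.resize(a['color'][130:250,260:420],None,fx=4,fy=4,interpolation=cv2.INTER_CUBIC))"
```

```text
(no output)
```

View pics/s4.png

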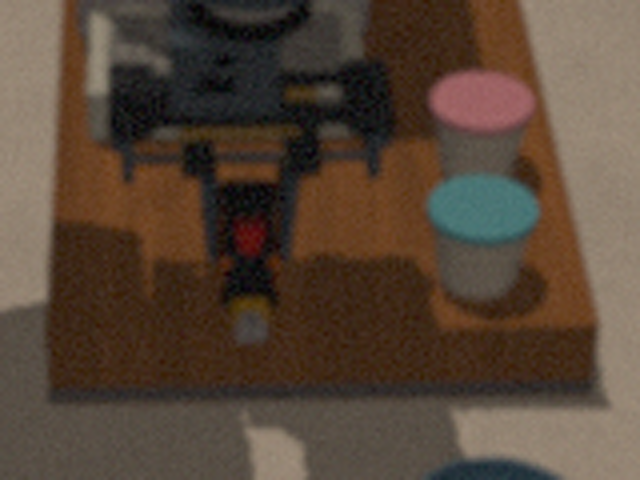

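The picture shows yellow blade drawn out behind the hook at crop (250,325), and the pull reads about 3 N, so it is hooked. I continue back along the step.

>>> move_arm(increments=[{"slide": [0.008,0,0],"rot": [0,0,0]},{"slide": [0.02,0,0],"rot": [0,0,0]},{"slide": [0.032,0,0],"rot": [0,0,0]},{"slide": [0.044,0,0],"rot": [0,0,0]},{"slide": [0.056,0,0],"rot": [0,0,0]},{"slide": [0.068,0,0],"rot": [0,0,0]},{"slide": [0.08,0,0],"rot": [0,0,0]},{"slide": [0.09,0,0],"rot": [0,0,0]},{"slide": [0.098,0,0],"rot": [0,0,0]},{"slide": [0.103,0,0],"rot": [0,0,0]}])

```text
time: 10.45
ee_pos: [0.619, 0.1355, 0.2689]
tcp_rot: [3.141, 0.001, 1.462]
ft_force: [0.5, -4.1, -4.4]
gripper_width: 0.0378
```

```bash
python3 -c "
from h import *
plan(.6078+.1085*.115,.0329+.9941*.115,.2692,1.462)"
```

```text
slide [ 0.0117  0.     -0.0003] rot [0.0004 0.001  0.0002] t 10.45
```

Now I creep in 1 mm rows, watching the force.

>>> move_arm(increments=[{"slide": [0.001,0,0],"rot": [0,0,0]},{"slide": [0.002,0,0],"rot": [0,0,0]},{"slide": [0.003,0,0],"rot": [0,0,0]},{"slide": [0.004,0,0],"rot": [0,0,0]},{"slide": [0.005,0,0],"rot": [0,0,0]},{"slide": [0.006,0,0],"rot": [0,0,0]},{"slide": [0.007,0,0],"rot": [0,0,0]},{"slide": [0.008,0,0],"rot": [0,0,0]},{"slide": [0.009,0,0],"rot": [0,0,0]},{"slide": [0.01,0,0],"rot": [0,0,0]}])

```text
time: 11.7
ee_pos: [0.62, 0.1451, 0.2689]
tcp_rot: [3.141, 0.001, 1.462]
ft_force: [1.7, -3.4, -5.6]
gripper_width: 0.0381
```

>>> move_arm(increments=[{"slide": [0.0005,0,0],"rot": [0,0,0]},{"slide": [0.001,0,0],"rot": [0,0,0]},{"slide": [0.0015,0,0],"rot": [0,0,0]},{"slide": [0.002,0,0],"rot": [0,0,0]},{"slide": [0.0025,0,0],"rot": [0,0,0]},{"slide": [0.003,0,0],"rot": [0,0,0]},{"slide": [0.0035,0,0],"rot": [0,0,0]},{"slide": [0.004,0,0],"rot": [0,0,0]},{"slide": [0.004,0,0],"rot": [0,0,0]},{"slide": [0.004,0,0],"rot": [0,0,0]}])

```text
time: 12.95
ee_pos: [0.6205, 0.1491, 0.269]
tcp_rot: [3.141, 0.001, 1.462]
ft_force: [1.3, -2.4, -5.1]
gripper_width: 0.038
```

>>> move_arm(increments=[{"slide": [0.0005,0,0],"rot": [0,0,0]},{"slide": [0.001,0,0],"rot": [0,0,0]},{"slide": [0.0015,0,0],"rot": [0,0,0]},{"slide": [0.002,0,0],"rot": [0,0,0]},{"slide": [0.0025,0,0],"rot": [0,0,0]},{"slide": [0.0025,0,0],"rot": [0,0,0]},{"slide": [0.0025,0,0],"rot": [0,0,0]},{"slide": [0.0025,0,0],"rot": [0,0,0]},{"slide": [0.0025,0,0],"rot": [0,0,0]},{"slide": [0.0025,0,0],"rot": [0,0,0]}])

```text
time: 14.2
ee_pos: [0.6208, 0.1515, 0.269]
tcp_rot: [3.141, 0.001, 1.462]
ft_force: [0.7, -1.6, -3.9]
gripper_width: 0.0378
```

>>> move_arm(increments=[{"slide": [0.0005,0,0],"rot": [0,0,0]},{"slide": [0.001,0,0],"rot": [0,0,0]},{"slide": [0.0015,0,0],"rot": [0,0,0]},{"slide": [0.002,0,0],"rot": [0,0,0]},{"slide": [0.002,0,0],"rot": [0,0,0]},{"slide": [0.002,0,0],"rot": [0,0,0]},{"slide": [0.002,0,0],"rot": [0,0,0]},{"slide": [0.002,0,0],"rot": [0,0,0]},{"slide": [0.002,0,0],"rot": [0,0,0]},{"slide": [0.002,0,0],"rot": [0,0,0]}])

```text
time: 15.45
ee_pos: [0.621, 0.1535, 0.269]
tcp_rot: [3.141, 0.001, 1.462]
ft_force: [0.7, -1.9, -4.7]
gripper_width: 0.0376
```

```bash
python3 -c "
from h import *
a=arm.capture('side');s=arm.read_state();print(s['ft_force'],s['ee_pos'])
cv2.imwrite('pics/s5.png',cv2.resize(a['color'][110:230,260:420],None,fx=5,fy=5,interpolation=cv2.INTER_CUBIC))"
```

```text
[-0.35841359 -1.33872284 -4.82733062] [0.62099123 0.15348761 0.26897102]
```

View pics/s5.png

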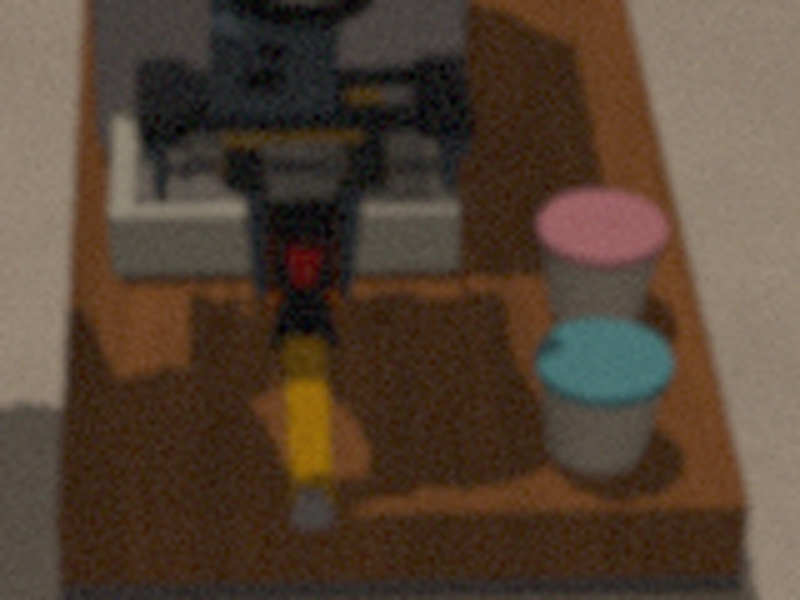

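Hook pixel is unchanged between the two pictures (full-image (322,211)), the blade is straight, and the pots are untouched. No contact yet, so I creep further.

>>> move_arm(increments=[{"slide": [0.0005,0,0],"rot": [0,0,0]},{"slide": [0.001,0,0],"rot": [0,0,0]},{"slide": [0.0015,0,0],"rot": [0,0,0]},{"slide": [0.002,0,0],"rot": [0,0,0]},{"slide": [0.0025,0,0],"rot": [0,0,0]},{"slide": [0.0025,0,0],"rot": [0,0,0]},{"slide": [0.0025,0,0],"rot": [0,0,0]},{"slide": [0.0025,0,0],"rot": [0,0,0]},{"slide": [0.0025,0,0],"rot": [0,0,0]},{"slide": [0.0025,0,0],"rot": [0,0,0]}])

```text
time: 16.75
ee_pos: [0.6212, 0.1552, 0.2689]
tcp_rot: [3.141, 0.002, 1.462]
ft_force: [-0.1, -11.6, -3.3]
gripper_width: 0.0378
```

Contact with the tray (−11.6 N). I ease off slightly and set the sole down.

>>> move_arm(increments=[{"slide": [-0.0003,0,0],"rot": [0,0,0]},{"slide": [-0.0004,0,0.0004],"rot": [0,0,0]},{"slide": [-0.0004,0,0.0008],"rot": [0,0,0]},{"slide": [-0.0004,0,0.0012],"rot": [0,0,0]},{"slide": [-0.0004,0,0.0016],"rot": [0,0,0]},{"slide": [-0.0004,0,0.002],"rot": [0,0,0]},{"slide": [-0.0004,0,0.002],"rot": [0,0,0]},{"slide": [-0.0004,0,0.002],"rot": [0,0,0]},{"slide": [-0.0004,0,0.002],"rot": [0,0,0]},{"slide": [-0.0004,0,0.002],"rot": [0,0,0]}])

```text
time: 18.0
ee_pos: [0.6211, 0.1551, 0.2674]
tcp_rot: [3.141, 0.002, 1.462]
ft_force: [-2.4, -9.0, 3.9]
gripper_width: 0.038
```

>>> move_arm(increments=[{"slide": [0,0,0],"rot": [0,0,0]},{"slide": [0,0,0],"rot": [0,0,0]},{"slide": [0,0,0],"rot": [0,0,0]},{"slide": [0,0,0],"rot": [0,0,0]},{"slide": [0,0,0],"rot": [0,0,0]},{"slide": [0,0,-0.003],"rot": [0,0,0]},{"slide": [0,0,-0.02],"rot": [0,0,0]},{"slide": [0,0,-0.045],"rot": [0,0,0]},{"slide": [0,0,-0.07],"rot": [0,0,0]},{"slide": [0,0,-0.08],"rot": [0,0,0]}], gripper=-0.4)

```text
time: 19.25
ee_pos: [0.6215, 0.1557, 0.3494]
tcp_rot: [3.138, 0.0, 1.462]
ft_force: [-0.3, 0.4, -0.4]
gripper_width: 0.0638
```

```bash
python3 - <<'E'
from h import *
a=arm.capture('side'); P=cloud(a)
cv2.imwrite('pics/s6.png',cv2.resize(a['color'][110:230,260:420],None,fx=5,fy=5,interpolation=cv2.INTER_CUBIC))
hsv=cv2.cvtColor(a["color"],cv2.COLOR_BGR2HSV)
d=np.array([-.1085,-.9941]); tcp=np.array([.6211,.1551]); C=tcp+.010*d; L=tcp+.039*d
r=(hsv[...,1]>150)&((hsv[...,0]<5)|(hsv[...,0]>175))&(abs(P[...,0]-L[0])<.03)&(abs(P[...,1]-L[1])<.03)
v,u=np.nonzero(r);print("exp lock",L,"seen",len(u),P[r].mean(0).round(4),world(a,u.mean(),v.mean(),.122).round(4))
t=L+.006*d; print("press xy",t); plan(t[0],t[1],.330,1.462)
E
```

```text
exp lock [0.6168685 0.1163301] seen 65 [0.6173 0.1151 0.122 ] [0.6176 0.1168 0.122 ]
press xy [0.6162175 0.1103655]
slide [-0.0457 -0.0004  0.0197] rot [0.0037 0.0001 0.    ] t 19.3
```

View pics/s6.png

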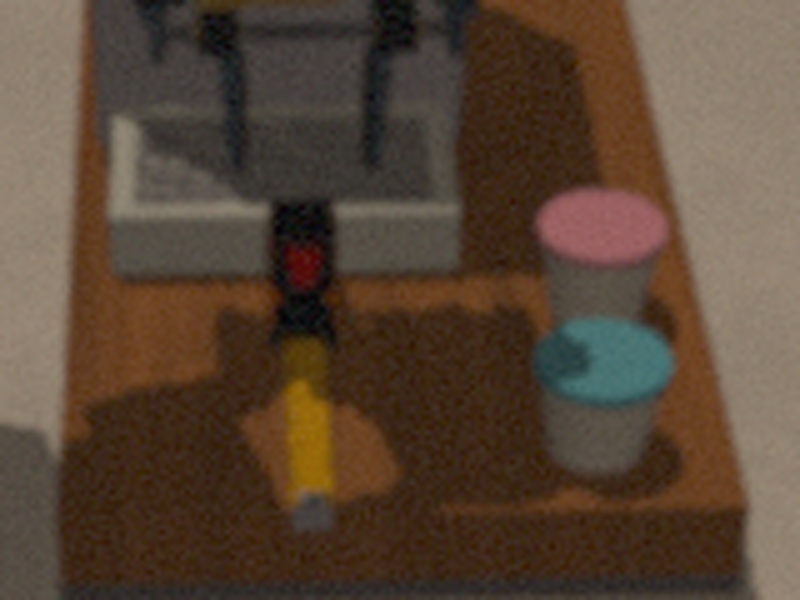

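The tape is standing hooked against the tray, and the lock is seen within 1 mm of the expected spot. Next I close the fingers and move over the lock, 7 mm forward of its centre.

>>> move_arm(increments=[{"slide": [-0.012,0,0],"rot": [0.0037,0,0]},{"slide": [-0.024,0,0],"rot": [0.0037,0,0]},{"slide": [-0.036,0,0],"rot": [0.0037,0,0]},{"slide": [-0.0467,-0.0004,0.003],"rot": [0.0037,0,0]},{"slide": [-0.0467,-0.0004,0.007],"rot": [0.0037,0,0]},{"slide": [-0.0467,-0.0004,0.012],"rot": [0.0037,0,0]},{"slide": [-0.0467,-0.0004,0.017],"rot": [0.0037,0,0]},{"slide": [-0.0467,-0.0004,0.0225],"rot": [0.0037,0,0]},{"slide": [-0.0467,-0.0004,0.0225],"rot": [0.0037,0,0]},{"slide": [-0.0467,-0.0004,0.0225],"rot": [0.0037,0,0]}], gripper=1)

```text
time: 20.55
ee_pos: [0.6158, 0.1093, 0.3245]
tcp_rot: [-3.138, 0.001, 1.462]
ft_force: [0.4, 0.4, -0.6]
gripper_width: 0.0003
```

```bash
python3 -c "
from h import *
plan(.6161,.1094,.310,1.462);print(arm.read_state()['ee_pos'],arm.read_state()['gripper_width'])"
```

```text
slide [0.0002 0.0004 0.0145] rot [-0.0031  0.0009  0.0001] t 20.55
[0.61577835 0.10929613 0.32454474] 0.00031790437438231344
```

>>> move_arm(increments=[{"slide": [0,0,0.004],"rot": [0,0,0]},{"slide": [0,0,0.007],"rot": [0,0,0]},{"slide": [0,0,0.009],"rot": [0,0,0]},{"slide": [-0.0003,0,0.0103],"rot": [0,0,0]},{"slide": [-0.0006,0,0.0115],"rot": [0,0,0]},{"slide": [-0.001,0,0.0127],"rot": [0,0,0]},{"slide": [-0.0014,0,0.014],"rot": [0,0,0]},{"slide": [-0.0018,0,0.0153],"rot": [0,0,0]},{"slide": [-0.002,0,0.016],"rot": [0,0,0]},{"slide": [-0.002,0,0.0165],"rot": [0,0,0]}])

```text
time: 21.8
ee_pos: [0.6155, 0.1071, 0.3082]
tcp_rot: [-3.139, 0.001, 1.462]
ft_force: [-2.3, -1.8, 11.4]
gripper_width: 0.0004
```

>>> move_arm(increments=[{"slide": [0,0,0.0003],"rot": [0,0,0]},{"slide": [0,0,0.0006],"rot": [0,0,0]},{"slide": [0,0,0.0009],"rot": [0,0,0]},{"slide": [0,0,0.0012],"rot": [0,0,0]},{"slide": [0,0,0.0012],"rot": [0,0,0]},{"slide": [0,0,0.0012],"rot": [0,0,0]},{"slide": [0,0,0.0012],"rot": [0,0,0]},{"slide": [0,0,0.0012],"rot": [0,0,0]},{"slide": [0,0,0.0012],"rot": [0,0,0]},{"slide": [0,0,0.0012],"rot": [0,0,0]}])

```text
time: 23.05
ee_pos: [0.6156, 0.107, 0.3079]
tcp_rot: [-3.14, 0.001, 1.462]
ft_force: [-4.1, -4.6, 20.0]
gripper_width: 0.0004
```

>>> move_arm(increments=[{"slide": [0,0,-0.001],"rot": [0,0,0]},{"slide": [0,0,-0.003],"rot": [0,0,0]},{"slide": [0,0,-0.01],"rot": [0,0,0]},{"slide": [0,0,-0.03],"rot": [0,0,0]},{"slide": [0,0,-0.06],"rot": [0,0,0]},{"slide": [-0.03,0,-0.09],"rot": [0,0,0]},{"slide": [-0.07,0.02,-0.11],"rot": [0,0,0]},{"slide": [-0.11,0.03,-0.13],"rot": [0,0,0]},{"slide": [-0.15,0.04,-0.14],"rot": [0,0,0]},{"slide": [-0.15,0.04,-0.14],"rot": [0,0,0]}])

```text
time: 24.3
ee_pos: [0.6397, -0.0487, 0.4478]
tcp_rot: [-3.14, 0.002, 1.459]
ft_force: [-0.3, 0.3, -0.7]
gripper_width: 0.0005
```

>>> move_arm(increments=[{"slide": [-0.04,-0.02,0],"rot": [0,0,0]},{"slide": [-0.08,-0.05,0],"rot": [0,0,0]},{"slide": [-0.12,-0.09,0],"rot": [0,0,0]},{"slide": [-0.16,-0.13,0],"rot": [0,0,0]},{"slide": [-0.2,-0.15,0],"rot": [0,0,0]},{"slide": [-0.24,-0.15,0],"rot": [0,0,0]},{"slide": [-0.28,-0.15,0],"rot": [0,0,0]},{"slide": [-0.3,-0.15,0],"rot": [0,0,0]},{"slide": [-0.3,-0.15,0],"rot": [0,0,0]},{"slide": [-0.3,-0.15,0],"rot": [0,0,0]}])

```text
time: 25.55
ee_pos: [0.4579, -0.3269, 0.4474]
tcp_rot: [-3.138, 0.0, 1.463]
ft_force: [0.2, -0.1, 0.2]
gripper_width: 0.0004
```

```bash
python3 - <<'E'
from h import *
a=arm.capture('side'); b=arm.capture('top'); P=cloud(a)
cv2.imwrite('pics/s7.png',np.hstack([cv2.resize(a['color'][110:230,260:420],(500,375),interpolation=cv2.INTER_CUBIC),cv2.resize(b['color'][170:260,165:285],(300,225),interpolation=cv2.INTER_CUBIC).repeat(1,0) if 0 else cv2.copyMakeBorder(cv2.resize(b['color'][170:260,165:285],(300,225),interpolation=cv2.INTER_CUBIC),0,150,0,0,0)]))
for n,c in(("side",a),("top",b)):
    P=cloud(c);hsv=cv2.cvtColor(c["color"],cv2.COLOR_BGR2HSV)
    r=(hsv[...,1]>150)&((hsv[...,0]<5)|(hsv[...,0]>175))&(abs(P[...,0]-.617)<.03)&(abs(P[...,1]-.115)<.03)
    v,u=np.nonzero(r);print(n,len(u),P[r].mean(0).round(4) if len(u) else "")
    s=(abs(P[...,0]-.617)<.05)&(P[...,1]<.19)&(P[...,1]>.09)&(P[...,2]>.075)&(P[...,2]<.14)
    if n=="top":
        y=(hsv[...,0]>18)&(hsv[...,0]<32)&(hsv[...,1]>150)&(P[...,1]>-.06)&(P[...,1]<.12)&(abs(P[...,0]-.61)<.04)
        v,u=np.nonzero(y); q=np.array([world(c,i,j,.063) for i,j in zip(u,v)])
        print("blade",len(q),q.min(0).round(4),q.max(0).round(4),np.polyfit(q[:,1],q[:,0],1).round(3),"square slope expected .109")
E
```

```text
side 52 [0.6172 0.1122 0.1079]
top 75 [0.6176 0.1163 0.1158]
blade 524 [ 0.5897 -0.0338  0.063 ] [0.6264 0.1144 0.063 ] [0.104 0.605] square slope expected .109
```

View pics/s7.png

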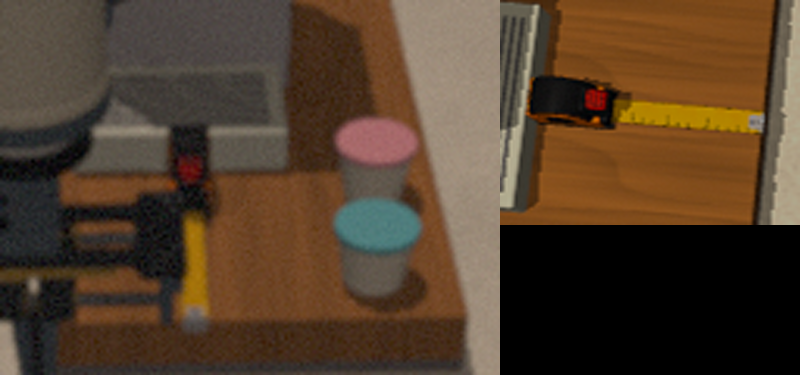

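The pictures show the case back at the tray front and the blade straight and square. The hook is at the step's edge, and the lock top is at ~0.116 m (0.117 is fully down). I hand it in.

```bash
python3 -c "
from rig import arm
print(arm.job_done())"
```

```text
the job is handed in; nothing more can be done
None
```

The tape is hooked over the step's open end, with its case standing against the drip tray and the lock pressed down. I handed the job in at about 25.7 s of the 51 s allowed.

**How it went:**
- **Hooking:** drawing the tape out took about 3–4 N at first, and the hook stayed at the same image position throughout.
- **Contact with the tray:** the force rose to about 12 N when the case met the tray. I eased off slightly, set the sole down and released the case.
- **Lock:** I pressed it with closed fingertips until it stopped hard at 20 N, after about 7 mm of travel.

**Last checks:**
- **Lock height:** the top camera put the lock top at about 0.116 m, where 0.117 m is fully down. The side camera read 0.108 m, which is too low to be the lock's top. I put that down to the lock's front face and depth noise, but did not resolve it.
- **Squareness:** the blade's slope was 0.104 against 0.109 for square to the edge, so it is within about 0.3°.
- **Hook and case:** the pictures show the hook at the step's edge and the case back at the tray front.
- **Other items:** both pots on the step looked unmoved. I did not check the screwdriver, the third pot or the rest of the crockery at the end; nothing I did went near them.

While creeping up to the tray, the pull read only 1.5–2.5 N, below the stated 3–4 N. The pictures showed the hook still holding.

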